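Stack a turned sample tray over the filled one

TASK

The tray of brown bottles is full, so start a second layer on it: lift the upper tray out of the nested pair, turn it end for end relative to the full tray so that its feet come down on the rim lugs instead of nesting on the bottles, and lower it until all four feet are home in their pockets before letting go - do not drop it. Stand the left-over brown bottle upright in that upper tray, and leave the other empty tray, the bottles below and everything else where they are.

Things in the scene. Friction and masses are not known exactly. Their poses are not given: they have to be found in the camera images.
- tray_spare_mid (a point): Centre (41 mm above the feet) of the tray to stack: upper of the nested pair, 43 mm above the tray it sits in and facing the same way. All 3 trays are alike: grey plastic, 160 g, 200 mm long (own x), 68 mm wide over the rim (own y), 82 mm high. The rim is an upright band, flat outside, 66 to 82 mm above the feet; at mid length it can be pinched from above across the 68 mm width.
- tray_spare_card (a point): Middle of that tray's end with the white card (48 x 24 mm): 100 mm from the centre along own -x. Each long side has 2 feet (14 mm long) under open channels, at own x -70 and +46 mm, and 2 lug pockets between low stops on a ledge inside the rim, at own x +70 and -46 mm. Same way round, feet enter channels: trays nest (straight lift of 45 mm frees them). Feet are the tray's lowest points.
- tray_empty_mid (a point): Centre (41 mm above the feet) of the other empty tray, lower of the nested pair, loose on the worktop. Inside, a tray is 40 mm wide and 172 mm long at the floor (3 mm above the feet), 50 mm wide at the ledge. The ledge is 74 mm above the feet, 8 mm below the rim's top.
- tray_full_mid (a point): Centre (41 mm above the feet) of the full tray, loose on the worktop, card at own -x; four bottles in it, tops 71 mm above the feet. A tray turned 180 degrees about the vertical and centred over it rests with its feet in the lug pockets, 74 mm higher than this one. Feet have 1.5 mm play sideways and 2 mm lengthwise, plus sloping lead-ins of about 2 mm more.
- bottle_left_over_mid (a point): Centre (34 mm above its base) of the left-over small brown bottle with light cap, standing on the worktop to the right of the trays: 68 mm high, 50 g, body 33 mm across up to about 40 mm, cap 20 mm across from 52 mm up. Own z is up.
- bottle_1_mid (a point): Centre (34 mm above its base) of a bottle in the full tray; the same kind of bottle.
- bottle_2_mid (a point): The second bottle in the full tray, likewise.
- bottle_3_mid (a point): The third bottle in the full tray, likewise.
- bottle_4_mid (a point): The fourth bottle in the full tray, likewise.
- jar_blue: Round jar with a blue lid, 72 mm across, 60 mm high, standing by; origin at its base.
- carton_small: Small upright white carton, 32 x 38 x 85 mm, standing by; origin at its base.
- swab_cup: Small clear cup of cotton swabs, 47 mm across, 54 mm high, standing by; origin at its base.
There are look-alikes about, which are no part of the job. What is shaped like the part that bears bottle_left_over_mid but turquoise or yellow is not meant.

How it is judged (in metres and radians):
On the way:
1. the tray is lowered, not dropped: still held when its feet are within 8 mm above the lug pockets of the full tray, turned end for end (z of tray_spare_mid in the frame of tray_full_mid between 0.07 and 0.082 m and x of tray_spare_card in the frame of tray_full_mid above 0.09 m and horizontal distance between tray_spare_mid and tray_full_mid below 0.01 m and contact force between the fingers and tray_spare above 0.5 N), for 0.05 s.
At the end, for the whole second after the job is handed in: The spare tray stands on the full tray turned end for end, feet in the lug pockets (74 mm above it within 2.5 mm, 5 mm sideways, level within 0.03 rad), the full tray flat on the worktop; the left-over bottle stands upright (0.15 rad) on the upper tray's floor; all at rest (z of tray_spare_mid in the frame of tray_full_mid between 0.0715 and 0.0765 m and horizontal distance between tray_spare_mid and tray_full_mid below 0.005 m and x of tray_spare_card in the frame of tray_full_mid above 0.093 m and angle between the z axis of tray_spare_mid and the z axis of tray_full_mid, either way round below 0.03 rad and angle between tray_full_mid's own z axis and vertical below 0.03 rad and height (world z) of tray_full_mid below 0.045 m and x of bottle_left_over_mid in the frame of tray_spare_mid between -0.085 and 0.085 m and y of bottle_left_over_mid in the frame of tray_spare_mid between -0.02 and 0.02 m and z of bottle_left_over_mid in the frame of tray_spare_mid below 0.004 m and angle between bottle_left_over_mid's own z axis and vertical below 0.15 rad and linear speed of each of bottle_left_over, tray_spare below 0.02 m/s); the robot touches nothing.
It fails at once if a bottle in the full tray is knocked over or taken out (angle between any of bottle_1_mid, bottle_2_mid, bottle_3_mid, bottle_4_mid's own z axis and vertical above 0.35 rad or height (world z) of any of bottle_1_mid, bottle_2_mid, bottle_3_mid, bottle_4_mid above 0.06 m).
It fails at once if the full tray or the other empty tray is shifted more than 40 mm or lifted (distance of any of tray_full_mid, tray_empty_mid from where it was at the start of the episode above 0.04 m).
It fails at once if a bystander is moved more than 30 mm (distance of any of jar_blue, carton_small, swab_cup from where it was at the start of the episode above 0.03 m).
It also fails if it takes over 51 s, if anything falls off the work surface, if the arm or the gripper's body presses on something with over 40 N, if the wrist force passes 120 N, or if a joint passes its speed limit or range.

ROBOT

A 7-joint arm with a two-finger parallel gripper is mounted at the origin on a cart in front of the work surface, level with it; the furniture and walls round the work are solid. World frame = base frame: x ahead of the robot, y to its left, z up, the work surface at z = 0. Lengths are in mm, angles in rad, forces in N, time in s.
With the tool pointing down it reaches from about 400 to 875 mm from the base axis. Payload 19.3 kg.
Tool frame: the origin (TCP) lies at the centre of the arm's flange, where the gripper is bolted on; the fingertips stand env.tips_ahead ahead of it and the grasp point (between the pads) lies 155 mm ahead of it (env.tips_ahead is the distance from the TCP to the fingertips, in mm); z points along the fingers, y is the line along which they close (so a half turn about z gives the same grasp; the last joint's range is limited). The gripper opens to 85 mm and grips with 20 to 120 N. Pads are 22 mm wide; open, the fingers measure 114 mm over their backs; the gripper's body (76 mm by 85 mm) begins 54 mm behind the grasp point. The pads swing forward as they close: fully open they stand 13 mm farther back than shut.
Start: joints at [-1.172, 0.521, -0.036, 1.599, 0.021, 1.021, -0.113], TCP at [282.403, 557.556, 404.691] pointing down, gripper open.
Joint ranges: [-2.91, 2.91], [-0.3, 2.13], [-1.5, 1.42], [0.17, 2.43], [-1.26, 4.41], [0.16, 1.93], [-2.52, 2.52]. Speed limits (rad/s): [1.89, 1.89, 2.39, 2.39, 3.01, 3.01, 3.01].

INTERFACE

Orientations are given as a unit quaternion [w, x, y, z].
In Python, from workcell import monitor, vision, hand_in, env gives the robot as it stands. The module is installed in compiled form; this text tells all that it offers.
- The arm moves only by the shell command python3 -m handwheel 'ROWS' [OPENING] [FORCE]. ROWS is JSON, a list of rows, each a list of 4 numbers: the shift along the tool's x, y, z in m, then the turn about the tool's z in degrees. In form: [[x, y, z, turn], ...]. A call has exactly 5 rows; each row is the pose to reach, as a shift and turn from the pose commanded when the call began, along the tool's axes at that moment; what a row does not reach only later rows make up. A row lasts 1/10 s, in which the tool goes at most 50 mm and 8.59 degrees, less where a joint would pass 70% of its speed; a pose out of reach is approached as far as the arm can. A call with a gripper value outside its range is refused whole. OPENING is the opening, from 0 (shut) to 1 (fully open), set as the call begins (- or left out, the last holds). The fingers move at their own pace and stop on an object; FORCE is the grip in N (left out, the last holds). Time passes only in rows, so rows that repeat a pose let the fingers close, or fill a call up. It gives the time, the measured TCP pose, the force, the opening and the grip force at its end, in the units of the state.
- monitor.state(): the state, without advancing time (a new reading comes with each control period).
- vision.snapshot(name): name is "scene" or "top"; returns the picture (420x560x3 uint8, red, green, blue); there is no depth.
- vision.camera_params(name): a dict with "vfov" (degrees; the focal length in pixels is half the picture's height over the tangent of half this angle, whatever the lens; pixels are square), "cx", "cy" (the principal point, pixels), "R" (3x3) and "t" (3): a world point X has camera coordinates R X + t. Camera axes: x right, y down, z forward; pixel columns grow to the right and rows downward; lengths in mm; the calibration is good to about 2 mm. A picture is of the moment at which its call begins. camera_params takes no time and is no camera call.
- hand_in(): hands the job in; it is judged then, once.
Trained networks look in the newest picture that a camera, given by its name, has taken for a name from the list of things; names that differ only in an ending like _2 or _b are one class to them, and where a whole thing is asked for, a point or a joint stands for the part that bears it (a point fixed in the world has none). Each returns a list of dicts, best first, with "conf" (0 to 1); they miss things now and then, are a little off and sometimes report something else, mostly with a low value. They report only what shows in the picture. A call takes as long as a camera call. They do not tell look-alikes from the thing itself.
- vision.spot_in(camera, thing): "bbox" ([centre column, centre row, width, height] in pixels, round what is visible of it).
- vision.cut_out(camera, thing): "mask" (420x560 bool, what is visible of it) and "bbox" ([centre column, centre row, width, height] in pixels, round what is visible of it).
The state is a dict: "time": time; "joint_pos": joint angles; "qd": joint speeds; "effort": joint torques, N m; "ee_pos": TCP position; "tcp_rot": TCP orientation; "wrist_force": force on the tool from outside, world axes, zero at the start; "ft_torque": the same for the moment, N m; "grip_width": opening from 0.0 (shut) to 1.0 (fully open); "grasp_force": force on a finger pad.
Only numpy, scipy, OpenCV 4.12 (cv2) and the standard library are available. Lean on these libraries where they do the work, as an engineer would, in place of code of your own. Each camera call takes 0.05 s, during which the arm holds its last target. There are 200 camera calls.

## Working session

There is one attempt and no reset: what is moved stays moved. The work goes in short steps, Python scripts to look and compute and a shell command to move; the robot and the scene stay as the last step left them, time stands still between calls to the robot, and variables do not carry over. Pictures are saved under pics/ and viewed, at most 10 in all, crops included, and the job is handed in when it is done.

```bash
mkdir -p pics
python3 - <<'E'
from workcell import monitor, vision, env
import cv2,numpy as np
s=monitor.state(); print(s['time'],s['ee_pos'],s['tcp_rot'],s['grip_width'],env.tips_ahead)
for n in ("scene","top"):
    im=vision.snapshot(n); cv2.imwrite(f"pics/{n}0.png",im[:,:,::-1])
    p=vision.camera_params(n); print(n,p)
    for t in ["tray_spare_mid","tray_full_mid","bottle_left_over_mid"]:
        for d in vision.spot_in(n,t): print(n,t,round(d['conf'],2),np.round(d['bbox'],1))
print(monitor.state()['time'])
E
```

```text
0.0 [282.34112019 557.43824301 404.13265935] [-9.57888435e-05  2.32268888e-01  9.72651459e-01 -5.41493958e-04] 0.9975030029414922 173.4
scene {'vfov': 45.539308263521605, 'cx': 272.8217832320661, 'cy': 203.29453233520945, 'R': array([[ 0.57117675, -0.82074515,  0.01159819],
       [-0.60214302, -0.42856519, -0.67361388],
       [ 0.55783591,  0.37776882, -0.73899244]]), 't': array([-428.58604555,  320.98570238, 1021.31025266])}
scene tray_spare_mid 0.58 [249.8 194.3  50.2  69.6]
scene tray_full_mid 0.8 [171.2 164.5  70.3  67. ]
scene bottle_left_over_mid 0.76 [353.5 294.1  15.7  30.4]
scene bottle_left_over_mid 0.69 [326.2 285.2  16.9  27.3]
scene bottle_left_over_mid 0.66 [368.7 272.1  17.2  25. ]
scene bottle_left_over_mid 0.65 [343.8 251.8   6.7  21.8]
scene bottle_left_over_mid 0.61 [308.  252.7  18.8  25. ]
top {'vfov': 54.40933756103183, 'cx': 283.72357341005375, 'cy': 214.2202931774062, 'R': array([[ 0.0066685 , -0.99993789,  0.00893067],
       [-0.99074289, -0.00781759, -0.13552644],
       [ 0.13558784, -0.00794424, -0.99073348]]), 't': array([-132.66512165,  556.01852294,  949.72014123])}
top tray_spare_mid 0.81 [266.6 224.8  57.5  93.1]
top tray_full_mid 0.65 [152.1 222.6  55.1  91.5]
top bottle_left_over_mid 0.73 [343.  237.3  15.3  11.7]
top bottle_left_over_mid 0.71 [375.5 260.6  19.3  15.1]
top bottle_left_over_mid 0.64 [401.2 252.1  17.8  12. ]
top bottle_left_over_mid 0.6 [367.1 219.4  17.7  11.9]
top bottle_left_over_mid 0.56 [400.9 222.6  16.2  11.6]
0.4
```

View pics/scene0.png

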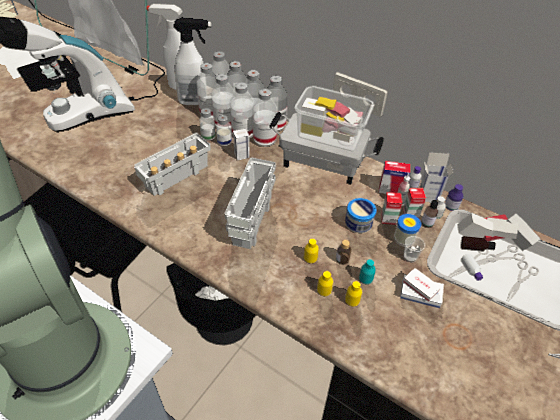

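View pics/top0.png

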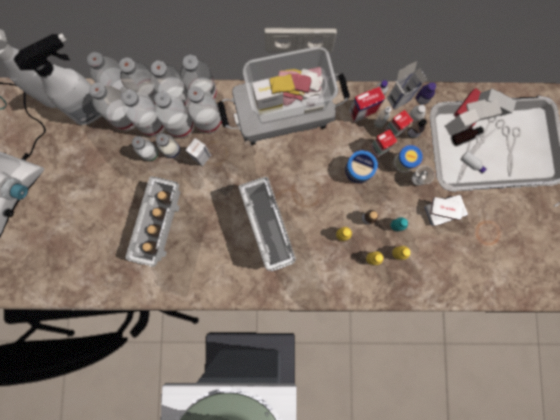

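The top view shows the full tray at (152,222), the nested pair at (266,224), and the brown bottle at (372,216). In the scene view the brown bottle is at (344,252). The other candidates, at scene (312,252), (326,285) and (354,294), are yellow, and (368,272) is turquoise. The dark bottle at scene (432,212) stands among the red boxes. Next I'll enlarge crops to confirm the bottle and the card ends.

Run:
```python
from workcell import monitor, vision
import cv2,numpy as np
a=cv2.imread("pics/scene0.png");b=cv2.imread("pics/top0.png")
def c(im,x,y,w,h,W,H): return cv2.resize(im[y:y+h,x:x+w],(W,H),interpolation=cv2.INTER_CUBIC)
top=np.hstack([c(a,125,125,160,130,400,300),c(a,295,195,160,130,400,300)])
bot=np.hstack([c(b,115,170,190,110,500,300),c(b,330,110,110,110,300,300)])
cv2.imwrite("pics/crop0.png",np.vstack([top,bot]))
M={}
for n in ("scene","top"):
    vision.snapshot(n)
    for t in ["tray_spare_mid","tray_full_mid","tray_empty_mid","bottle_left_over_mid"]:
        for i,d in enumerate(vision.cut_out(n,t)):
            M[f"{n}|{t}|{i}"]=d['mask']; print(n,t,i,round(d['conf'],2),np.round(d['bbox'],1),d['mask'].sum())
np.savez("masks.npz",**M)
```

```text
scene tray_spare_mid 0 0.8 [250.1 194.2  49.5  72.7] 2129
scene tray_full_mid 0 0.66 [172.  168.3  75.   60.2] 2406
scene tray_empty_mid 0 0.95 [248.9 211.6  47.6  73.9] 759
scene bottle_left_over_mid 0 0.85 [308.8 252.8  14.8  25.9] 294
scene bottle_left_over_mid 1 0.84 [326.3 283.1  11.8  24.9] 321
scene bottle_left_over_mid 2 0.83 [341.9 251.9   8.9  26.9] 284
scene bottle_left_over_mid 3 0.66 [356.1 294.8  12.1  28.6] 319
scene bottle_left_over_mid 4 0.6 [370.2 271.6  15.5  19.9] 284
scene bottle_left_over_mid 5 0.29 [240.2 145.4  19.7  31. ] 458
top tray_spare_mid 0 0.67 [265.7 224.2  55.8  93.3] 2735
top tray_spare_mid 1 0.57 [158.2 215.7  13.6  14.3] 157
top tray_full_mid 0 0.71 [153.6 223.4  54.7  92.5] 2418
top bottle_left_over_mid 0 0.78 [402.  252.8  19.7  10.8] 185
top bottle_left_over_mid 1 0.65 [400.7 223.7  18.8  11.4] 214
top bottle_left_over_mid 2 0.6 [368.9 219.7  13.9  11.7] 172
top bottle_left_over_mid 3 0.58 [345.7 235.4  19.   14.4] 180
top bottle_left_over_mid 4 0.5 [377.1 261.4  17.3  11.1] 173
```

View pics/crop0.png

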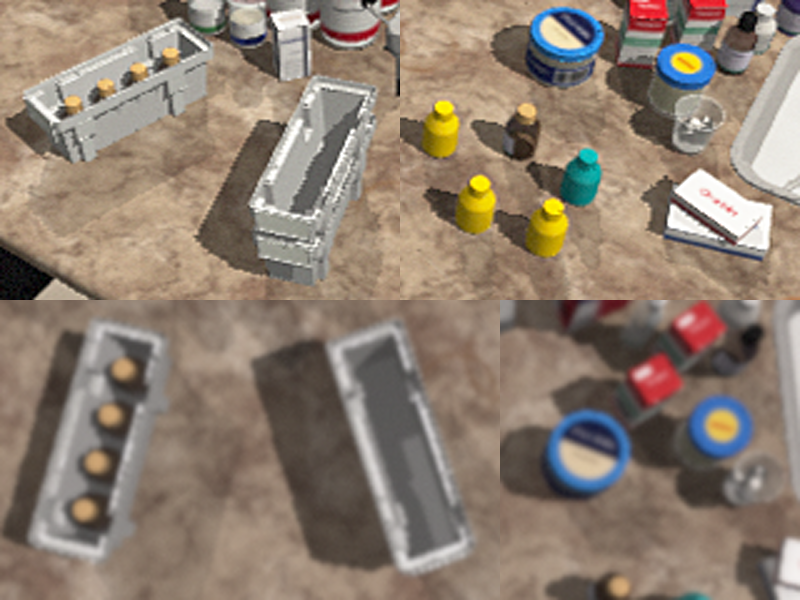

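```bash
cat > h.py <<'E'
import numpy as np,cv2
from workcell import vision
from scipy.optimize import minimize
from scipy.ndimage import map_coordinates
P={n:vision.camera_params(n) for n in("scene","top")}
def proj(n,X):
    p=P[n];c=np.atleast_2d(X)@p['R'].T+p['t'];f=210/np.tan(np.radians(p['vfov']/2))
    return c[:,:2]/c[:,2:]*f+[p['cx'],p['cy']]
def ray(n,uv,z):
    p=P[n];f=210/np.tan(np.radians(p['vfov']/2));d=p['R'].T@np.r_[(np.array(uv)-[p['cx'],p['cy']])/f,1];o=-p['R'].T@p['t']
    return o+d*(z-o[2])/d[2]
def rect(q,L,W,z):
    c,s=np.cos(q[2]),np.sin(q[2]);a=np.array([[1,1],[1,-1],[-1,-1],[-1,1]])*[L/2,W/2]
    return np.c_[a@np.array([[c,s],[-s,c]])+q[:2],np.full(4,z)]
def parts(q,f):
    return [np.r_[rect(q,200,68,f+82),rect(q,200,68,f+66)],np.r_[rect(q,195,56,f+66),rect(q,176,44,f+3)]]
def sil(n,q,fs):
    m=np.zeros((420,560),np.uint8)
    for f in fs:
        for b in parts(q,f): cv2.fillConvexPoly(m,cv2.convexHull((proj(n,b)*16).round().astype(np.int32)),1,shift=4)
    return m>0
def gmag(im):
    g=cv2.GaussianBlur(im,(0,0),1.0).astype(float).mean(2)
    return np.hypot(cv2.Sobel(g,-1,1,0),cv2.Sobel(g,-1,0,1))
def edge(ims,q,z,dl=0):
    r=0
    for n,im in ims.items():
        c=rect(q,200,68,z);pts=np.vstack([np.linspace(c[i],c[(i+1)%4],60) for i in range(4)])
        uv=proj(n,pts);v=map_coordinates(ims[n],[uv[:,1],uv[:,0]],order=1)
        r+=v.mean()/ims[n].max()
    return r
def fit(ims,q0,z,steps=(12,.1),rng=0):
    rs=np.random.default_rng(rng);best=None
    for k in range(30):
        x0=np.array(q0)+(rs.uniform(-1,1,3)*[steps[0],steps[0],steps[1]] if k else 0)
        r=minimize(lambda p:-edge(ims,p*[1,1,.01],z),x0*[1,1,100],method='Nelder-Mead')
        if best is None or r.fun<best.fun: best=r
    return best.x*[1,1,.01],-best.fun
E
cat > m.py <<'E'
from h import *
M=np.load("masks.npz");I={n:cv2.imread(f"pics/{n}0.png") for n in P}
G={n:gmag(I[n]) for n in P}
res={}
for name,zt in(("spare",125),("full",82)):
    m=M[f"top|tray_{name}_mid|0"];r=cv2.minAreaRect(np.argwhere(m)[:,::-1].astype(np.float32));bx=cv2.boxPoints(r)
    w=np.array([ray("top",b,zt)[:2] for b in bx]);e=[w[1]-w[0],w[2]-w[1]];e=max(e,key=np.linalg.norm)
    q0=np.r_[w.mean(0),np.arctan2(e[1],e[0])]
    print(name,"mask",q0.round(3))
    for k in(G,{"scene":G["scene"]},{"top":G["top"]}):
        q,v=fit(k,q0,zt);print(list(k),q.round(3),round(v,3))
        if len(k)==2: res[name]=q
    q=res[name]
    for n in P:
        cv2.polylines(I[n],[(proj(n,rect(q,200,68,zt))*16).round().astype(np.int32)],True,(0,0,255),1,cv2.LINE_AA,4) 
np.savez("res.npz",**res)
for n,t in(("scene",2),("top",2)):
    mm=M[f"{n}|bottle_left_over_mid|2"];yy,xx=np.nonzero(mm);print(n,xx.mean(),yy.mean(),ray(n,(xx.mean(),yy.mean()),32).round(1), xx.min(),xx.max(),yy.min(),yy.max())
    b=cv2.imread(f"pics/{n}0.png").astype(int)
    # cap pixels: light orange
    x0,y0=(344,252) if n=="scene" else (372,216)
    sub=b[y0-22:y0+22,x0-16:x0+16];hsv=cv2.cvtColor(sub.astype(np.uint8),cv2.COLOR_BGR2HSV)
    k=(hsv[...,1]>90)&(hsv[...,2]>140)&(hsv[...,0]<20);ys,xs=np.nonzero(k);
    if len(xs): print("cap",len(xs),xs.mean()+x0-16,ys.mean()+y0-22,ray(n,(xs.mean()+x0-16,ys.mean()+y0-22),63).round(1))
def c(im,x,y,w,h,W,H): return cv2.resize(im[y:y+h,x:x+w],(W,H),interpolation=cv2.INTER_LINEAR)
a,b=I["scene"],cv2.imread("pics/scene0.png")
cv2.imwrite("pics/fit0.png",np.vstack([np.hstack([c(b,130,130,84,64,400,300),c(b,215,152,70,100,210,300)[:, :200],c(I["top"],115,170,100,100,200,300)]),np.hstack([c(a,130,130,84,64,400,300),c(a,215,152,70,100,210,300)[:,:200],c(I["top"],225,170,75,110,200,300)])]))
E
python3 m.py
```

```text
spare mask [525.527 -91.799  -2.827]
['scene', 'top'] [523.996 -91.608  -2.803] 0.542
['scene'] [522.045 -92.841  -2.813] 0.218
['top'] [524.435 -91.098  -2.797] 0.335
full mask [ 5.32154e+02  1.68034e+02 -2.23000e-01]
['scene', 'top'] [ 5.33376e+02  1.76598e+02 -2.36000e-01] 0.6
['scene'] [ 5.31913e+02  1.76647e+02 -2.24000e-01] 0.31
['top'] [ 6.10269e+02  1.53825e+02 -3.78000e-01] 0.31
scene 342.97535211267603 252.59154929577466 [ 547.9 -341.1   32. ] 336 350 240 264
cap 49 344.7551020408163 244.9591836734694 [ 547.  -342.2   63. ]
top 369.5581395348837 217.5406976744186 [ 551.3 -337.9   32. ] 362 377 211 224
cap 47 373.7659574468085 214.53191489361703 [ 554.5 -341.2   63. ]
```

View pics/fit0.png

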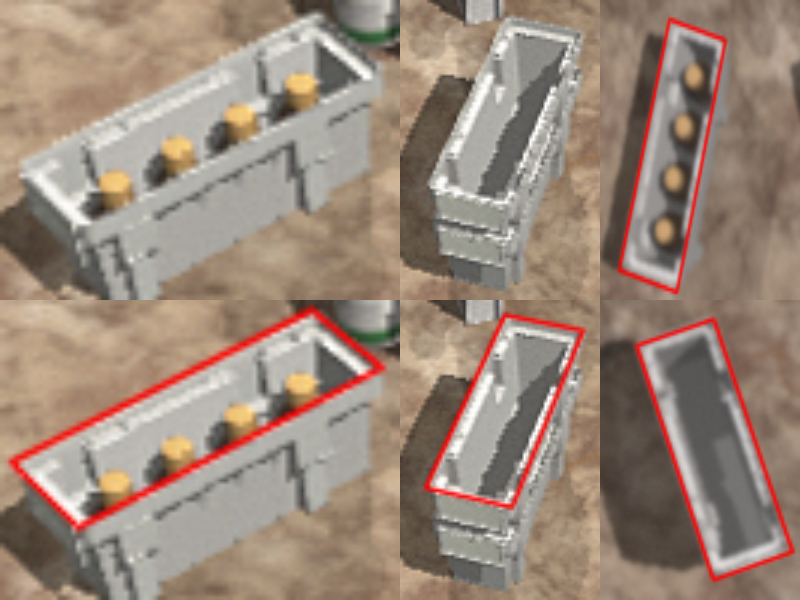

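The bottle crop confirms the brown bottle with the light cap at scene (344,252). The rim fits lie on the trays. The pair's pale card is on its near end, toward the robot, at scene (242,222). On the full tray the foot close to the end is at scene (156,190), so its card end is also toward the robot. I'll use spare (524,-91.6) heading 0.339, and full (533,176.6) heading -0.236. That means turning the tray +147° about the vertical. First I move above the pair.

```bash
cat > to.py <<'E'
import sys,numpy as np
from workcell import monitor
from scipy.spatial.transform import Rotation as Ro
def to(x,y,z,yaw):
    s=monitor.state();q=s['tcp_rot'];R=Ro.from_quat(np.r_[q[1:],q[0]]).as_matrix()
    d=R.T@(np.array([x,y,z])-s['ee_pos']);a=np.degrees(np.arctan2(R[1,1],R[0,1]))
    t=(-(yaw-a)+180)%360-180
    print("t",s['time'],"pos",np.round(s['ee_pos'],1),"yaw",round(a,2),"tilt",np.round(R[:2,2],4),"shift m",np.round(d/1000,4),"turn",round(t,2),"grip",round(s['grip_width'],3),"gf",np.round(s['grasp_force'],1),"F",np.round(s['wrist_force'],1),"q7",np.round(s['joint_pos'],2))
if __name__=="__main__": to(*map(float,sys.argv[1:5]))
E
python3 -m handwheel '[[-0.17,-0.157,0,0],[-0.17,-0.157,0,0],[-0.17,-0.157,0,0],[-0.17,-0.157,0,0],[-0.17,-0.157,0,0]]' 1 60
python3 -m handwheel '[[-0.17,-0.157,0,8],[-0.17,-0.157,0,16],[-0.17,-0.157,0,24],[-0.17,-0.157,0,32],[-0.17,-0.157,0,40]]'
python3 to.py 524 -91.6 340 -70.6
```

```text
time: 1.4
ee_pos: [364.1, 337.4, 404.9]
tcp_rot: [0.0, 0.234, 0.972, -0.0]
wrist_force: [0.3, 0.8, 0.3]
grip_width: 1.001
grasp_force: 0.0
time: 1.9
ee_pos: [444.5, 120.5, 405.1]
tcp_rot: [0.0, 0.554, 0.832, 0.0]
wrist_force: [-0.3, 0.1, 0.6]
grip_width: 1.0
grasp_force: 0.0
t 1.9 pos [444.5 120.5 405.1] yaw 22.65 tilt [ 0.0009 -0.0001] shift m [-0.2263 -0.0083  0.0652] turn 93.25 grip 1.0 gf 0.0 F [-0.3  0.1  0.6] q7 [-0.59  0.26  0.24  2.03 -0.08  0.86  0.09]
```

```bash
python3 -m handwheel '[[-0.045,-0.002,0,8],[-0.09,-0.004,0,16],[-0.135,-0.006,0,24],[-0.18,-0.008,0,32],[-0.226,-0.008,0,40]]' >/dev/null
python3 -m handwheel '[[0,0,0.01,8],[0,0,0.02,16],[0,0,0.03,24],[0,0,0.04,32],[0,0,0.05,40]]' >/dev/null
python3 -m handwheel '[[0,0,0,6],[0,0,0,13.2],[0,0,0,13.2],[0,0,0,13.2],[0,0,0,13.2]]' >/dev/null
python3 to.py 524 -91.6 264 -70.6
```

```text
t 3.4 pos [525.3 -87.2 354.8] yaw -69.89 tilt [0.0003 0.0001] shift m [-0.0028  0.0037  0.0908] turn 0.71 grip 1.0 gf 0.0 F [-0.7  0.3  0.6] q7 [-0.42  0.53  0.67  1.92 -0.43  0.84 -0.75]
```

```bash
python3 -m handwheel '[[-0.003,0.004,0.01,0.7],[-0.003,0.004,0.03,0.7],[-0.003,0.004,0.05,0.7],[-0.003,0.004,0.065,0.7],[-0.003,0.004,0.07,0.7]]'
python3 -m handwheel '[[0,0,0.008,0],[0,0,0.016,0],[0,0,0.02,0],[0,0,0.02,0],[0,0,0.02,0]]'
python3 -m handwheel '[[0,0,0,0],[0,0,0,0],[0,0,0,0],[0,0,0,0],[0,0,0,0]]' 0 60
python3 -m handwheel '[[0,0,0,0],[0,0,0,0],[0,0,0,0],[0,0,0,0],[0,0,0,0]]' >/dev/null
python3 to.py 524 -91.6 264 -70.6
```

```text
time: 3.9
ee_pos: [523.2, -92.3, 283.0]
tcp_rot: [-0.0, 0.986, 0.167, -0.001]
wrist_force: [-0.3, 0.2, 0.6]
grip_width: 1.001
grasp_force: 0.0
time: 4.4
ee_pos: [523.9, -92.0, 264.9]
tcp_rot: [0.0, 0.986, 0.167, 0.0]
wrist_force: [-0.4, 0.4, -0.1]
grip_width: 0.998
grasp_force: 0.0
time: 4.9
ee_pos: [524.0, -91.9, 265.3]
tcp_rot: [-0.0, 0.986, 0.167, 0.0]
wrist_force: [-2.7, 1.4, 9.5]
grip_width: 0.788
grasp_force: 64.2
t 5.4 pos [524.  -91.9 265.3] yaw -70.76 tilt [0.0009 0.0003] shift m [ 0.0001 -0.0003  0.0013] turn -0.16 grip 0.783 gf 64.2 F [-1.6  0.1  9.4] q7 [-0.33  0.66  0.55  1.98 -0.55  0.66 -0.66]
```

```bash
python3 -m handwheel '[[0,0,-0.006,0],[0,0,-0.014,0],[0,0,-0.024,0],[0,0,-0.034,0],[0,0,-0.044,0]]'
python3 -m handwheel '[[0,0,-0.015,0],[0,0,-0.03,0],[0,0,-0.045,0],[0,0,-0.055,0],[0,0,-0.06,0]]'
python3 - <<'E'
from h import *
from to import to
im=vision.snapshot("scene");cv2.imwrite("pics/lift.png",cv2.resize(im[80:320,120:440,::-1],(800,600)))
to(533,176.6,400,76.4)
E
```

```text
time: 5.9
ee_pos: [523.8, -91.9, 309.8]
tcp_rot: [0.0, 0.986, 0.167, 0.0]
wrist_force: [1.0, -0.1, -2.4]
grip_width: 0.788
grasp_force: 67.5
time: 6.4
ee_pos: [523.9, -91.9, 369.8]
tcp_rot: [0.0, 0.986, 0.167, 0.001]
wrist_force: [-0.1, -0.9, -1.7]
grip_width: 0.781
grasp_force: 67.6
t 6.45 pos [524.  -92.  369.9] yaw -70.76 tilt [0.0013 0.0002] shift m [ 0.0971 -0.2506 -0.03  ] turn -147.16 grip 0.786 gf 67.6 F [ 0.1  0.3 -1.1] q7 [-0.43  0.51  0.69  1.91 -0.42  0.87 -0.77]
```

View pics/lift.png

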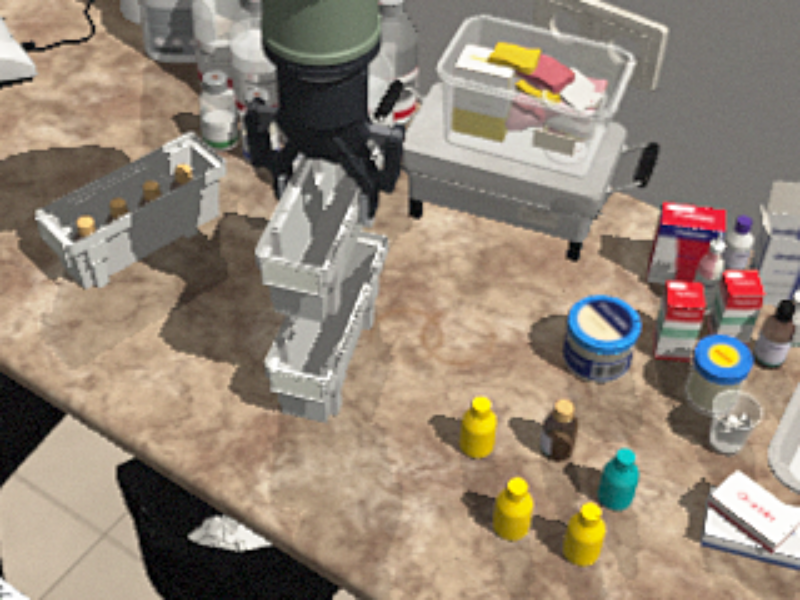

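The spare tray came out alone and hangs level. The lower tray, at crop (330,320), stayed put with its card at the near end. Next I carry the tray over the full tray and turn it.

```bash
python3 -m handwheel '[[0.008,-0.02,-0.01,0],[0.02,-0.05,-0.02,0],[0.032,-0.084,-0.03,0],[0.047,-0.12,-0.03,0],[0.06,-0.155,-0.03,0]]' >/dev/null
python3 -m handwheel '[[0.013,-0.035,0,-6],[0.025,-0.063,0,-13],[0.033,-0.085,0,-21],[0.037,-0.096,0,-29],[0.037,-0.096,0,-37]]' >/dev/null
python3 -m handwheel '[[0,0,0,-8],[0,0,0,-16],[0,0,0,-24],[0,0,0,-32],[0,0,0,-40]]' >/dev/null
python3 -m handwheel '[[0,0,0,-8],[0,0,0,-16],[0,0,0,-24],[0,0,0,-32],[0,0,0,-40]]' >/dev/null
python3 -m handwheel '[[0,0,0,-8],[0,0,0,-16],[0,0,0,-23],[0,0,0,-28],[0,0,0,-30]]' 
python3 to.py 533 176.6 340 76.4
```

```text
time: 8.95
ee_pos: [532.6, 176.8, 398.1]
tcp_rot: [-0.001, 0.118, 0.993, -0.0]
wrist_force: [0.3, -0.6, -1.6]
grip_width: 0.789
grasp_force: 67.8
t 8.95 pos [532.6 176.8 398.1] yaw 76.43 tilt [-0.001  -0.0002] shift m [-0.0005 -0.0001  0.0581] turn 0.03 grip 0.789 gf 67.8 F [ 0.3 -0.6 -1.6] q7 [-0.46  0.43  0.05  1.78 -0.03  0.93  0.93]
```

```bash
python3 -m handwheel '[[0,0,0.01,0],[0,0,0.025,0],[0,0,0.04,0],[0,0,0.05,0],[0,0,0.053,0]]' >/dev/null
cat > m2.py <<'E'
from h import *
from to import to
from workcell import monitor
to(533,176.6,295,76.4)
s=monitor.state();zt=s['ee_pos'][2]-140.3
I={n:vision.snapshot(n)[:,:,::-1].copy() for n in P}
O={n:cv2.imread(f"pics/{n}0.png") for n in P}
q0=[533,176.6,-.236]
for nm,S in(("full orig",O),):
    for k in(["scene"],["top"],["scene","top"]):
        print(nm,k,[np.round(v,3) for v in fit({n:gmag(S[n]) for n in k},q0,82,(4,.02))])
for k in(["scene"],["top"],["scene","top"]):
    print("held",k,[np.round(v,3) for v in fit({n:gmag(I[n]) for n in k},[s['ee_pos'][0],s['ee_pos'][1],-.236],zt,(4,.02))])
for n in P:
    for q,z,c in((q0,82,(0,0,255)),([s['ee_pos'][0],s['ee_pos'][1],-.237],zt,(0,255,0))):
        cv2.polylines(I[n],[((proj(n,rect(q,200,68,z))+.0)*16).round().astype(np.int32)],True,c,1,cv2.LINE_AA,4)
cv2.imwrite("pics/held.png",np.hstack([cv2.resize(I["scene"][80:200,110:230],(400,400)),cv2.resize(I["top"][160:280,90:210],(400,400))]))
E
python3 m2.py
```

```text
t 9.45 pos [532.4 176.9 344.1] yaw 76.19 tilt [-0.002  -0.0009] shift m [-0.0007 -0.0001  0.0491] turn -0.21 grip 0.786 gf 67.8 F [ 0.   0.4 -1.7] q7 [-0.46  0.5   0.05  1.83 -0.03  0.82  0.93]
full orig ['scene'] [array([ 5.31913e+02,  1.76647e+02, -2.24000e-01]), np.float64(0.31)]
full orig ['top'] [array([ 5.35505e+02,  1.76209e+02, -2.38000e-01]), np.float64(0.308)]
full orig ['scene', 'top'] [array([ 5.33376e+02,  1.76598e+02, -2.36000e-01]), np.float64(0.6)]
held ['scene'] [array([ 5.26708e+02,  1.75110e+02, -2.40000e-01]), np.float64(0.306)]
held ['top'] [array([ 5.39818e+02,  1.75203e+02, -2.42000e-01]), np.float64(0.262)]
held ['scene', 'top'] [array([ 5.27850e+02,  1.77115e+02, -2.39000e-01]), np.float64(0.527)]
```

View pics/held.png

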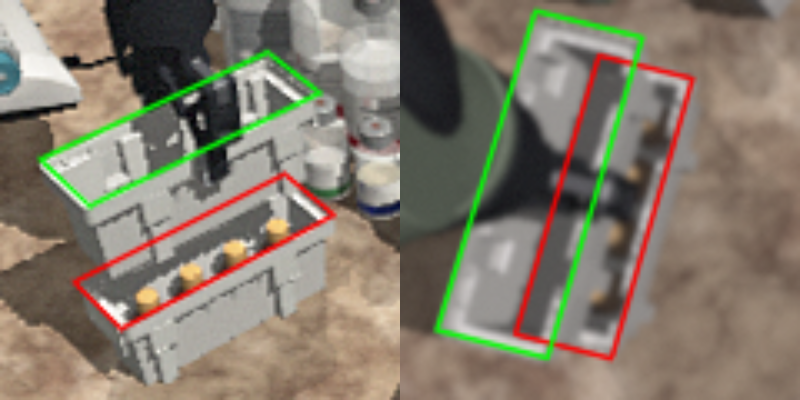

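The scene overlay puts both rims about where predicted. The fit suggests a lengthwise offset of a few mm. I'll lower to just above the rim and compare both trays' end edges at close height.

```bash
python3 -m handwheel '[[0,0,0.008,0.1],[0,0,0.016,0.2],[0,0,0.024,0.2],[0,0,0.03,0.2],[0,0,0.032,0.2]]' >/dev/null
cat > m3.py <<'E'
from h import *
from to import to
from workcell import monitor
import sys
to(533,176.6,295,76.4)
s=monitor.state();e=s['ee_pos'];zt=e[2]-140.3
I={n:vision.snapshot(n)[:,:,::-1].copy() for n in P}
O={n:cv2.imread(f"pics/{n}0.png") for n in P}
def prof(im,n,q,z,end):
    g=cv2.cvtColor(im,cv2.COLOR_BGR2GRAY).astype(float)
    u=np.arange(-14,14.1,.5);c,sn=np.cos(q[2]),np.sin(q[2]);v=np.linspace(-26,26,40)
    U,V=np.meshgrid(u+end*100,v,indexing='ij')
    X=np.c_[q[0]+U.ravel()*c-V.ravel()*sn,q[1]+U.ravel()*sn+V.ravel()*c,np.full(U.size,z)]
    uv=proj(n,X);p=map_coordinates(g,[uv[:,1],uv[:,0]],order=1).reshape(U.shape).mean(1)
    return u,p
for nm,S,q,z in(("full-orig",O,[533,176.6,-.236],82),("full-now",I,[533,176.6,-.236],82),("held",I,[e[0],e[1],-.236],zt),("spare-orig",O,[524,-91.6,.339],125)):
    for n in P:
        for end in(-1,1):
            u,p=prof(S[n],n,q,z,end);print(nm,n,end,p[::4].round(0).astype(int))
A=[]
for n,(x,y) in(("scene",(115,95)),("top",(100,165))):
    A.append(cv2.resize(I[n][y:y+110,x:x+110],(400,400),interpolation=cv2.INTER_CUBIC))
cv2.imwrite(sys.argv[1],np.hstack(A))
E
python3 m3.py pics/low.png
```

```text
t 10.05 pos [532.6 177.  312.8] yaw 76.04 tilt [-0.001  -0.0004] shift m [-0.0005 -0.0002  0.0178] turn -0.36 grip 0.786 gf 67.8 F [ 0.1  0.2 -2.1] q7 [-0.46  0.54  0.04  1.86 -0.03  0.75  0.93]
full-orig scene -1 [111 116 120 121 119 110 118 167 218 238 236 214 191 183 180]
full-orig scene 1 [153 208 231 217 173 124 109 114 104  86  80  85  92  99 108]
full-orig top -1 [129 131 132 134 134 133 130 132 144 161 181 197 201 185 157]
full-orig top 1 [109 109 123 150 176 183 171 152 136 129 126 124 123 123 125]
full-now scene -1 [ 82  89  94  96  99 100 109 133 146 141 131 113  99  98 105]
full-now scene 1 [154 176 188 187 171 149 143 146 138 127 118 115 116 117 120]
full-now top -1 [133 139 148 160 171 176 172 160 146 134 128 127 128 126 123]
full-now top 1 [108 108 111 119 130 143 158 167 165 156 145 138 137 135 132]
held scene -1 [ 87  89  89  83 104 202 242 238 214 198 197 195 189 191 196]
held scene 1 [201 147 113 114 112  88  67  61  72  87  99 109 118 124 123]
held top -1 [111 113 115 116 119 129 152 181 203 207 187 152 129 125 127]
held top 1 [161 184 184 164 146 142 142 135 128 126 124 123 122 121 117]
spare-orig scene -1 [146 147 148 148 148 161 183 202 228 202 172 157 151 146 142]
spare-orig scene 1 [222 212 181 153 144 150 156 147 135 129 127 127 128 130 132]
spare-orig top -1 [116 116 117 117 116 117 127 147 164 173 187 204 204 180 143]
spare-orig top 1 [114 122 139 162 179 181 169 152 137 126 119 117 118 119 120]
```

View pics/low.png

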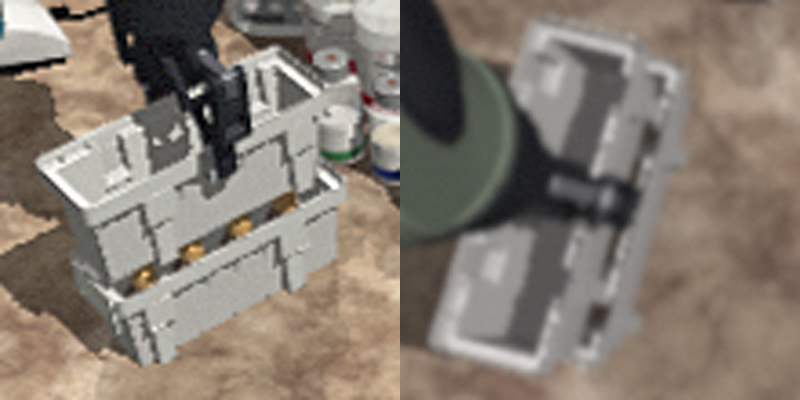

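The held tray sits too near the robot lengthwise compared with the full tray. The end edges differ by about 6 mm in both cameras, at crop (45,160) and (285,50) against (80,265) and (340,185). I'll shift it 6 mm and check the sides too.

```bash
python3 -m handwheel '[[-0.002,0,0,-0.2],[-0.004,0,0,-0.3],[-0.006,0,0,-0.3],[-0.006,0,0,-0.3],[-0.006,0,0,-0.3]]' >/dev/null
cat > m4.py <<'E'
from h import *
from to import to
from workcell import monitor
to(539,176.6,296,76.4)
s=monitor.state();e=s['ee_pos'];zt=e[2]-140.3
I={n:vision.snapshot(n)[:,:,::-1].copy() for n in P}
O={n:cv2.imread(f"pics/{n}0.png") for n in P}
t=np.arange(-14,14.1,.25)
def edge1(im,n,q,z,kind,sgn,rng):
    g=cv2.cvtColor(im,cv2.COLOR_BGR2GRAY).astype(float);c,sn=np.cos(q[2]),np.sin(q[2])
    w=np.linspace(*rng,40);A,B=np.meshgrid(t,w,indexing='ij')
    U,V=(A+sgn*100,B) if kind=="end" else (B,A+sgn*34)
    X=np.c_[q[0]+U.ravel()*c-V.ravel()*sn,q[1]+U.ravel()*sn+V.ravel()*c,np.full(U.size,z)]
    uv=proj(n,X);p=map_coordinates(g,[uv[:,1],uv[:,0]],order=1).reshape(U.shape).mean(1)
    d=np.gradient(cv2.GaussianBlur(p[:,None],(0,0),2).ravel(),t)*-sgn  # brighter inside
    k=[i for i in range(2,len(t)-2) if d[i]==d[i-2:i+3].max() and d[i]>4]
    return [(float(t[i]),round(float(d[i]))) for i in k]
for kind,rngs in(("end",[(-26,26)]),("side",[(-92,-50),(50,92)])):
  for nm,S,q,z in(("full",O,[533,176.6,-.236],82),("held",I,[e[0],e[1],-.236],zt),("spare0",O,[524,-91.6,.339],125)):
    for n in P:
      for sgn in(-1,1):
        print(kind,nm,n,sgn,[edge1(S[n],n,q,z,kind,sgn,r) for r in rngs])
E
python3 m4.py
```

```text
t 10.65 pos [538.6 175.5 313.8] yaw 76.33 tilt [0.0001 0.    ] shift m [-0.0002  0.0012  0.0178] turn -0.07 grip 0.786 gf 67.8 F [-0.2  0.3 -1.7] q7 [-0.45  0.54  0.04  1.84 -0.03  0.76  0.94]
end full scene -1 [[(0.0, 29)]]
end full scene 1 [[(-5.75, 26), (2.75, 9)]]
end full top -1 [[(5.25, 10)]]
end full top 1 [[(-0.75, 10)]]
end held scene -1 [[(-4.75, 43)]]
end held scene 1 [[(-12.5, 26), (-3.5, 7)]]
end held top -1 [[(-1.0, 14)]]
end held top 1 [[(-8.0, 10), (-0.75, 5), (10.25, 4)]]
end spare0 scene -1 [[(-3.5, 12), (0.25, 16)]]
end spare0 scene 1 [[(-10.25, 17), (0.25, 7)]]
end spare0 top -1 [[(-0.25, 11), (6.25, 9)]]
end spare0 top 1 [[(-1.0, 9)]]
side full scene -1 [[(13.0, 7)], [(11.5, 6)]]
side full scene 1 [[(-1.25, 8)], [(-2.0, 16)]]
side full top -1 [[], []]
side full top 1 [[(0.5, 14)], [(0.25, 13)]]
side held scene -1 [[(-3.75, 7), (8.5, 6)], []]
side held scene 1 [[(-3.25, 13)], [(-2.75, 13)]]
side held top -1 [[(-13.0, 6)], []]
side held top 1 [[(0.0, 16)], [(-0.75, 8)]]
side spare0 scene -1 [[(-7.5, 19), (4.25, 18)], [(-3.75, 7), (3.5, 16), (11.25, 8)]]
side spare0 scene 1 [[(-6.0, 4), (0.25, 32)], [(-9.5, 4), (-6.5, 7), (-0.25, 20)]]
side spare0 top -1 [[(6.5, 5)], [(-1.75, 5), (5.25, 7)]]
side spare0 top 1 [[(0.25, 15)], [(0.0, 17)]]
```

```bash
python3 -m handwheel '[[-0.0005,0.001,0.002,0],[-0.0005,0.001,0.004,0],[-0.0005,0.001,0.007,0],[-0.0005,0.001,0.009,0],[-0.0005,0.001,0.011,0]]'
python3 -m handwheel '[[0,0,0.001,0],[0,0,0.002,0],[0,0,0.003,0],[0,0,0.004,0],[0,0,0.005,0]]'
python3 to.py 539 176.6 296 76.4
```

```text
time: 11.25
ee_pos: [539.2, 176.4, 302.4]
tcp_rot: [-0.0, 0.119, 0.993, -0.0]
wrist_force: [-0.6, -1.0, -1.5]
grip_width: 0.786
grasp_force: 67.8
time: 11.75
ee_pos: [539.2, 176.4, 297.6]
tcp_rot: [0.0, 0.119, 0.993, -0.0]
wrist_force: [0.7, 0.7, -1.2]
grip_width: 0.783
grasp_force: 67.8
t 11.75 pos [539.2 176.4 297.6] yaw 76.34 tilt [ 0. -0.] shift m [0.0003 0.0001 0.0016] turn -0.06 grip 0.783 gf 67.8 F [ 0.7  0.7 -1.2] q7 [-0.45  0.57  0.04  1.85 -0.03  0.72  0.94]
```

```bash
python3 -m handwheel '[[0,0,0.0004,0],[0,0,0.0008,0],[0,0,0.0012,0],[0,0,0.0016,0],[0,0,0.0016,0]]' | tr '\n' ' '
python3 -m handwheel '[[0,0,0.0004,0],[0,0,0.0008,0],[0,0,0.0012,0],[0,0,0.0016,0],[0,0,0.0016,0]]' | tr '\n' ' '
python3 to.py 539 176.6 296 76.4
```

```text
time: 12.25 ee_pos: [539.3, 176.4, 296.4] tcp_rot: [0.0, 0.119, 0.993, 0.0] wrist_force: [-1.1, -0.7, 3.9] grip_width: 0.783 grasp_force: 68.5 time: 12.75 ee_pos: [539.5, 176.5, 296.1] tcp_rot: [0.001, 0.119, 0.993, 0.0] wrist_force: [-8.3, -2.7, 28.7] grip_width: 0.784 grasp_force: 71.6 t 12.75 pos [539.5 176.5 296.1] yaw 76.33 tilt [0.0014 0.0007] shift m [0.0005 0.     0.0001] turn -0.07 grip 0.784 gf 71.6 F [-8.3 -2.7 28.7] q7 [-0.45  0.57  0.04  1.85 -0.03  0.72  0.94]
```

Contact came at TCP z = 296.2, which is the predicted seated height. I'll take the load off, then release and check.

```bash
python3 -m handwheel '[[0,0,-0.0004,0],[0,0,-0.0008,0],[0,0,-0.0012,0],[0,0,-0.0012,0],[0,0,-0.0012,0]]' - 40| tr '\n' ' '
python3 -m handwheel '[[0,0,0,0],[0,0,0,0],[0,0,0,0],[0,0,0,0],[0,0,0,0]]' 1 | tr '\n' ' '
python3 -m handwheel '[[0,0,-0.01,0],[0,0,-0.03,0],[0,0,-0.06,0],[0,0,-0.09,0],[0,0,-0.12,0]]' | tr '\n' ' '
python3 to.py 550 -341 330 -13.5
```

```text
time: 13.25 ee_pos: [539.4, 176.5, 296.3] tcp_rot: [0.0, 0.119, 0.993, 0.0] wrist_force: [-2.3, -0.6, 10.1] grip_width: 0.785 grasp_force: 69.1 time: 13.75 ee_pos: [539.3, 176.4, 295.6] tcp_rot: [-0.0, 0.119, 0.993, -0.0] wrist_force: [-0.1, -0.0, 1.1] grip_width: 1.004 grasp_force: 0.0 time: 14.25 ee_pos: [539.1, 176.3, 417.7] tcp_rot: [0.0, 0.119, 0.993, 0.0] wrist_force: [-0.2, 0.2, 0.6] grip_width: 1.0 grasp_force: 0.0 t 14.25 pos [539.1 176.3 417.7] yaw 76.33 tilt [0.0005 0.0002] shift m [-0.1328 -0.5001  0.0876] turn 89.83 grip 1.0 gf 0.0 F [-0.2  0.2  0.6] q7 [-0.46  0.42  0.06  1.74 -0.03  0.98  0.94]
```

Released cleanly. I'll check the stack by picture, then head for the bottle with the fingers closing along world x, which is the free direction, and the opening reduced.

```bash
python3 -m handwheel '[[-0.012,-0.045,0,0],[-0.025,-0.092,0,0],[-0.038,-0.14,0,0],[-0.051,-0.188,0,0],[-0.063,-0.235,0,0]]' 0.65 >/dev/null
python3 -m handwheel '[[-0.0127,-0.0469,0,7],[-0.0255,-0.094,0,15],[-0.038,-0.141,0,23],[-0.051,-0.188,0,31],[-0.0638,-0.235,0,38]]' >/dev/null
python3 -m handwheel '[[0,0,0,8],[0,0,0,16],[0,0,0,24],[0,0,0,32],[0,0,0,38.3]]' >/dev/null
python3 - <<'E'
from h import *
from to import to
to(553,-341,191,0)
I={n:vision.snapshot(n)[:,:,::-1].copy() for n in P}
for n in P: cv2.imwrite(f"pics/{n}_st.png",I[n])
cv2.imwrite("pics/stack.png",np.hstack([cv2.resize(I["scene"][95:205,115:225],(400,400),interpolation=cv2.INTER_CUBIC),cv2.resize(I["top"][165:275,100:210],(400,400),interpolation=cv2.INTER_CUBIC)]))
G={n:gmag(I[n]) for n in P}
for k in(["scene"],["top"]): print(k,fit({n:G[n] for n in k},[535,176.5,-.236],156,(3,.02)))
E
```

```text
t 15.75 pos [ 551.4 -310.1  416.5] yaw -0.28 tilt [0.0005 0.0002] shift m [-0.0309  0.0016  0.2254] turn -0.28 grip 0.654 gf 0.0 F [-0.4  0.2  0.4] q7 [ 0.1   0.57  0.49  1.58 -0.3   1.06  0.67]
['scene'] (array([ 5.27670416e+02,  1.76646037e+02, -2.30906129e-01]), np.float64(0.2584786903353536))
['top'] (array([ 5.24696275e+02,  1.79139499e+02, -2.32986878e-01]), np.float64(0.298300873254053))
```

View pics/stack.png

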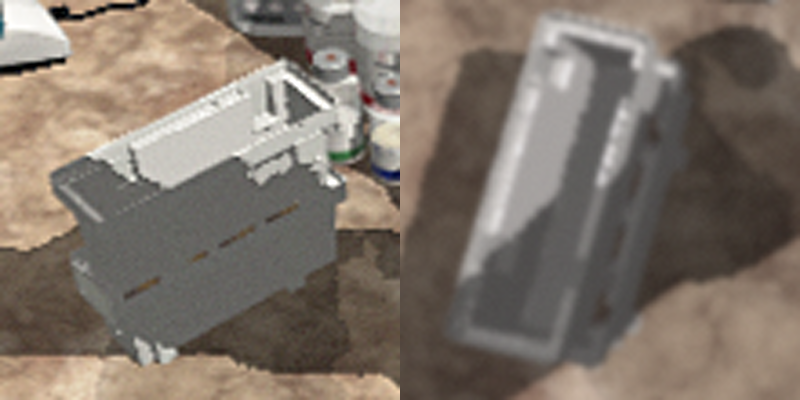

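The upper tray sits level on the full one, with an even gap along its length at crop (125,300) to (300,205). Now the bottle.

```bash
python3 -m handwheel '[[-0.01,0.0016,0.01,0],[-0.025,0.0016,0.03,0],[-0.031,0.0016,0.06,0],[-0.031,0.0016,0.09,0],[-0.031,0.0016,0.12,0]]' >/dev/null
python3 to.py 553 -341 191 0
python3 -m handwheel '[[0,0,0,0],[0,0,0,0],[0,0,0,0],[0,0,0,0],[0,0,0,0]]' >/dev/null
python3 to.py 553 -341 191 0
```

```text
t 16.35 pos [ 552.7 -342.2  294. ] yaw 0.19 tilt [0.     0.0002] shift m [0.0011 0.0003 0.103 ] turn 0.19 grip 0.65 gf 0.0 F [ 1.2 -1.1 -1.2] q7 [ 0.2   0.73  0.42  1.64 -0.37  0.85  0.77]
t 16.85 pos [ 553.3 -341.3  296.8] yaw 0.07 tilt [ 0.0014 -0.0006] shift m [ 0.0004 -0.0004  0.1058] turn 0.07 grip 0.648 gf 0.0 F [-0.4 -0.4 -0.3] q7 [ 0.19  0.73  0.43  1.64 -0.37  0.86  0.77]
```

```bash
python3 -m handwheel '[[0,0,0.025,0],[0,0,0.05,0],[0,0,0.075,0],[0,0,0.095,0],[0,0,0.105,0]]' | tr '\n' ' '
python3 -m handwheel '[[0,0,0,0],[0,0,0,0],[0,0,0,0],[0,0,0,0],[0,0,0,0]]' 0 30 | tr '\n' ' '
python3 -m handwheel '[[0,0,0,0],[0,0,0,0],[0,0,0,0],[0,0,-0.005,0],[0,0,-0.015,0]]' | tr '\n' ' '
python3 to.py 553 -341 191 0
```

```text
time: 17.35 ee_pos: [552.9, -341.0, 189.5] tcp_rot: [-0.001, 0.707, 0.707, -0.0] wrist_force: [0.1, -0.1, -0.4] grip_width: 0.649 grasp_force: 0.0 time: 17.85 ee_pos: [553.3, -341.3, 191.5] tcp_rot: [0.001, 0.707, 0.707, 0.0] wrist_force: [-0.3, 0.8, 6.4] grip_width: 0.356 grasp_force: 30.4 time: 18.35 ee_pos: [552.9, -341.1, 205.8] tcp_rot: [-0.0, 0.707, 0.707, -0.0] wrist_force: [-0.4, 0.3, -1.0] grip_width: 0.353 grasp_force: 29.8 t 18.35 pos [ 552.9 -341.1  205.8] yaw 0.03 tilt [-0.0009  0.0004] shift m [0.0001 0.0001 0.0148] turn 0.03 grip 0.353 gf 29.8 F [-0.4  0.3 -1. ] q7 [ 0.23  0.85  0.36  1.67 -0.42  0.71  0.81]
```

```bash
python3 -m handwheel '[[0,0,-0.03,0],[0,0,-0.075,0],[0,0,-0.12,0],[0,0,-0.165,0],[0,0,-0.2,0]]' >/dev/null
python3 -m handwheel '[[0.03,-0.001,0,0],[0.07,-0.002,0,0],[0.115,-0.004,0,0],[0.16,-0.005,0,0],[0.205,-0.007,0,0]]' >/dev/null
python3 -m handwheel '[[0.045,-0.001,0,0],[0.09,-0.003,0,0],[0.135,-0.004,0,0],[0.18,-0.006,0,0],[0.22,-0.007,0,0]]' >/dev/null
python3 -m handwheel '[[0.03,-0.001,0,3],[0.06,-0.002,0,6],[0.08,-0.003,0,9],[0.092,-0.003,0,12],[0.092,-0.003,0,13.5]]' | tr '\n' ' '
python3 - <<'E'
from h import *
from to import to
to(536,176.4,270,-13.5)
im=vision.snapshot("scene")[:,:,::-1]
cv2.imwrite("pics/bot.png",cv2.resize(im[60:210,100:260],(800,600),interpolation=cv2.INTER_CUBIC))
E
```

```text
time: 20.35 ee_pos: [535.4, 177.3, 406.2] tcp_rot: [-0.0, 0.785, 0.62, 0.0] wrist_force: [0.1, -0.5, 0.2] grip_width: 0.355 grasp_force: 29.9 t 20.35 pos [535.4 177.3 406.2] yaw -13.43 tilt [0.0002 0.0006] shift m [-0.0008  0.0008  0.1361] turn 0.07 grip 0.355 gf 29.9 F [ 0.1 -0.5  0.2] q7 [-0.8   0.47  0.52  1.78 -0.28  0.96 -0.39]
```

View pics/bot.png

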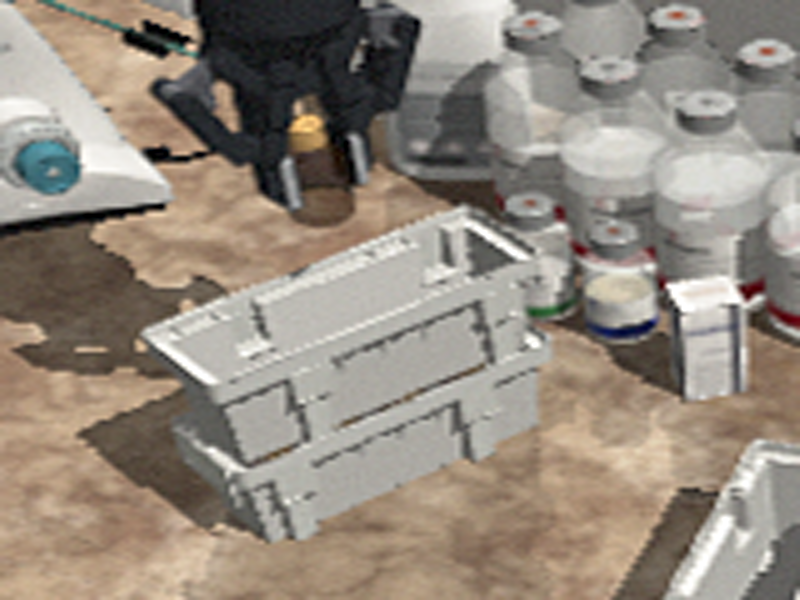

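The stack is seated and level, and the bottle hangs upright between the pads at crop (320,160). Lowering it into the upper tray.

```bash
python3 -m handwheel '[[-0.0005,0.0005,0.015,0],[-0.0005,0.0005,0.04,0],[-0.0005,0.0005,0.065,0],[-0.0005,0.0005,0.08,0],[-0.0005,0.0005,0.09,0]]' | tr '\n' ' '
python3 -m handwheel '[[0,0,0.01,0],[0,0,0.02,0],[0,0,0.03,0],[0,0,0.038,0],[0,0,0.043,0]]' | tr '\n' ' '
python3 -m handwheel '[[0,0,0.001,0],[0,0,0.002,0],[0,0,0.003,0],[0,0,0.004,0],[0,0,0.0045,0]]' | tr '\n' ' '
python3 to.py 536 176.4 268.2 -13.5
```

```text
time: 20.9 ee_pos: [536.1, 173.9, 315.0] tcp_rot: [0.0, 0.785, 0.619, -0.0] wrist_force: [0.7, 0.5, -0.2] grip_width: 0.352 grasp_force: 29.9 time: 21.4 ee_pos: [536.0, 175.1, 272.0] tcp_rot: [-0.0, 0.785, 0.619, -0.0] wrist_force: [0.3, 0.1, -0.4] grip_width: 0.361 grasp_force: 29.9 time: 21.9 ee_pos: [536.2, 175.2, 268.4] tcp_rot: [0.0, 0.785, 0.619, 0.0] wrist_force: [-2.6, 0.1, 8.6] grip_width: 0.36 grasp_force: 30.7 t 21.9 pos [536.2 175.2 268.4] yaw -13.46 tilt [0.0004 0.0002] shift m [ 0.0011 -0.0004  0.0002] turn 0.04 grip 0.36 gf 30.7 F [-2.6  0.1  8.6] q7 [-0.71  0.65  0.41  1.89 -0.4   0.68 -0.29]
```

Floor contact came at the predicted height. Releasing and retreating.

```bash
python3 -m handwheel '[[0,0,-0.0003,0],[0,0,-0.0005,0],[0,0,-0.0005,0],[0,0,-0.0005,0],[0,0,-0.0005,0]]' 0.65 | tr '\n' ' '
python3 -m handwheel '[[0,0,0,0],[0,0,-0.01,0],[0,0,-0.02,0],[0,0,-0.035,0],[0,0,-0.055,0]]' | tr '\n' ' '
python3 -m handwheel '[[0,0,-0.03,0],[0,0,-0.06,0],[0,0,-0.09,0],[0,0,-0.12,0],[0,0,-0.12,0]]' >/dev/null
python3 -m handwheel '[[-0.045,0,0,0],[-0.09,0,0,0],[-0.135,0,0,0],[-0.18,0,0,0],[-0.22,0,0,0]]' >/dev/null
python3 - <<'E'
from h import *
from to import to
to(536,176.4,270,-13.5)
I={n:vision.snapshot(n)[:,:,::-1].copy() for n in P}
cv2.imwrite("pics/end.png",np.hstack([cv2.resize(I["scene"][95:205,115:225],(400,400),interpolation=cv2.INTER_CUBIC),cv2.resize(I["top"][165:275,100:210],(400,400),interpolation=cv2.INTER_CUBIC)]))
E
```

```text
time: 22.4 ee_pos: [536.1, 175.1, 268.7] tcp_rot: [0.0, 0.785, 0.619, -0.0] wrist_force: [-1.6, -0.2, -0.1] grip_width: 0.65 grasp_force: 0.0 time: 22.9 ee_pos: [536.0, 175.0, 324.7] tcp_rot: [0.0, 0.785, 0.619, -0.0] wrist_force: [-0.0, -0.4, 0.3] grip_width: 0.648 grasp_force: 0.0 t 23.9 pos [483.8 -40.9 444.1] yaw -13.5 tilt [0.0004 0.0003] shift m [ 0.2234 -0.      0.1742] turn -0.0 grip 0.651 gf 0.0 F [ 0.7  0.2 -1.2] q7 [-0.53  0.29  0.62  1.93 -0.21  0.98 -0.05]
```

View pics/end.png

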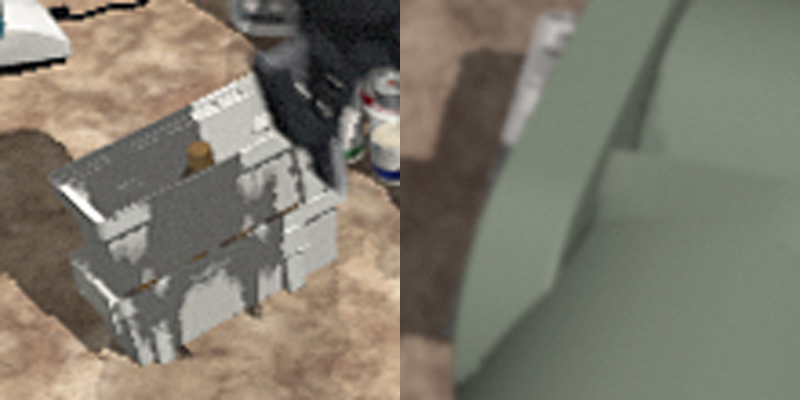

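The bottle's cap stands upright in the middle of the upper tray at crop (200,155). The stack is level, and the arm is clear of it.

```bash
python3 -c "
from workcell import hand_in
print(hand_in())"
```

```text
the job is handed in; nothing more can be done
None
```

I handed the job in at about 24 s: the spare tray sits turned end for end on the full tray, lowered under grip until its feet were in the pockets, and the left-over brown bottle stands upright in it; the hand-in returned no verdict.

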